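# Stack a catch tote and eject the inspected roller into it

## Task

The grey tote docked under the slanted inspection nest is full of rollers, so pick up the empty blue tote, turn it round until its orange end is opposite the grey tote's orange end, stack it squarely on the grey one (standing on its ledges, not nested inside) and let go. Then press the red spring ejector button along its slant until the held roller is pushed out and drops into the blue tote, and let the button spring fully back. Do not let the roller land on the bench, and leave the flaw detector, the gel bottle and the step block where they are.

Things in the scene. Friction and masses are not known exactly. Their poses are not given: they have to be found in the camera images.
- nest: Fixed inspection nest on a 210 x 110 x 6 mm steel base plate. Origin on the bench under the centre of the tote dock; x is level and runs from the ejector side to the dock (rollers come out towards +x), z up. A dark channel on a grey pedestal slopes down to +x, its axis 35 degrees from vertical
- channel_mouth (a point): Centre of the channel's open foot, at nest x -40, z 139 mm. The lip's lowest edge is at nest x -58, z 126 mm, and its side walls reach x -38 mm at z 138 to 142 mm: they overhang the dock, so bring the catch tote in level from the +x side, below the lip, then lower it. A spring probe in an orange carrier on the +y side (to y 55 mm) clamps the roller with about 4 N
- guard_edge (a point): Middle of the upper edge, button side, of a fixed clear guard plate (3 mm thick, 44 mm wide) that runs along the slope 24 mm from the button's axis, on the dock side of and above the button, and stands 38 mm proud of its face. It overhangs the button, so a tool cannot press straight down; come along the slope
- dock_tote: Grey stack-nest tote, fixed on the base plate, 118 x 62 x 50 mm (x, y, z), same shape as the blue one, full of rollers. Origin at the centre of its underside, 6 mm above the bench; x towards its orange end. Walls 3 mm, rim opening 112 x 56 mm. Three ledges lie 6 mm below the rim: one in the middle of the plain (-x) end, two in the corners of the orange end
- dock_orange_end (a point): Middle of the orange end wall of the grey tote, 40 mm above its underside, 58 mm along its x
- tote: Loose empty blue stack-nest tote, 118 x 62 x 50 mm, 0.2 kg. Origin at the centre of its underside, x to its orange end, z up. Grip its collar (26 to 50 mm up, 62 mm wide) across y at mid-length; the foot is 105 x 50 mm. Same way round as the grey one it nests (29 mm above its underside); half a turn round it stacks on the ledges: centred, 44 mm above, foot 6 mm inside the rim, 3 mm play
- tote_orange_end (a point): Middle of the orange end wall of the blue tote, 40 mm above its underside, 58 mm along its x
- roller: Loose bearing roller, steel with brass colour, 24 mm diameter, 32 mm long, about 0.11 kg; origin at its centre, z along its axis. Clamped in the sloping channel at the start, its centre 18 mm up from the channel's foot
- ejector_face (a point): Centre of the outer face of the red round ejector button (28 mm diameter, 8 mm thick) at the upper end of the slope. Its z axis points out of the button, up along the slope; the button is pressed along -z and the point moves with it
- ejector (a joint): Travel of the spring ejector in m: 0 = home, 0.030 = fully pressed. The spring pushes back with 2.4 N at home and 8.4 N at full travel, the clamped roller adds up to about 8 N; the roller comes free after some 14 to 25 mm and slides out by itself; the button springs home when released
- detector: Bystander: black portable flaw detector with orange corners, lying flat, 158 x 238 x 46 mm, origin at the centre of its underside
- gel_bottle: Bystander: white closed gel bottle with red cap, 54 mm diameter, 150 mm tall, origin at the centre of its underside
- step_block: Bystander: steel calibration step block, 80 x 30 x 40 mm, four steps, origin at its underside
Not all that is in view belongs to the job. Of the things like the tote, leave any that is pink, purple or yellow; of the rest the larger one is meant.

How it is judged:
By the outcome, as a careful person would: the job done as asked, in the order asked, and still so for the second after the job is handed in, with the robot touching nothing.
It also fails if it takes over 53 s, if anything falls off the work surface, if the arm or the gripper's body presses on something with over 40 N, if the wrist force passes 120 N, or if a joint passes its speed limit or range.

## Robot

A 6-joint arm with a two-finger parallel gripper is mounted at the origin on the work surface. World frame = base frame: x ahead of the robot, y to its left, z up, the work surface at z = 0. Lengths are in m, angles in rad, forces in N, time in s.
With the tool pointing down it reaches from about 0.35 to 0.925 m from the base axis. Payload 6.4 kg.
Tool frame: the origin (TCP) lies midway between the tips of the shut fingers; the grasp point (between the pads) lies 19 mm behind it (r.grasp_offset is the z of the grasp point in the tool frame, in m); z points along the fingers, y is the line along which they close (so a half turn about z gives the same grasp; the last joint's range is limited). The gripper opens to 85 mm and grips with 20 to 120 N. Pads are 22 mm wide; open, the fingers measure 114 mm over their backs; the gripper's body (76 mm by 85 mm) begins 54 mm behind the grasp point. The pads swing forward as they close: fully open they stand 13 mm farther back than shut.
Start: joints at [0.987, 0.245, 1.558, -0, 1.339, -0.174], TCP at [0.259, 0.596, 0.231] pointing down, gripper open.
Joint ranges: [-3.13, 3.13], [-1.02, 2.26], [0.13, 2.54], [-0.95, 4.09], [0.21, 2.88], [-2.74, 2.74]. Speed limits (rad/s): [2.57, 2.57, 3.14, 3.14, 3.14, 3.14].

## Interface

Orientations are given as a unit quaternion [x, y, z, w].
In Python, from rig import sensors, cams, hand_in, r gives the robot as it stands.
- The arm moves only by the shell command python3 -m pendant 'ROWS' [FORCE]. ROWS is JSON, a list of rows, each a list of 7 numbers: the closure, from -1 (fully open) to 1 (shut), so that 0 is half open, then the shift along the tool's x, y, z in mm, then the turn, a rotation vector about the tool's x, y, z in rad. A call has 1 to 12 rows; each row shifts and turns the commanded pose from where the row before left it, along the tool's axes as they then stand; what a row does not reach is not made up. A row lasts 1/12 s, in which the tool goes at most 41.7 mm and 7.16 degrees, less where a joint would pass 70% of its speed; a pose out of reach is approached as far as the arm can. A call with a gripper value outside its range is refused whole. The fingers move at their own pace and stop on an object; FORCE is the grip in N (left out, the last holds). Time passes only in rows, so rows that do not move let the fingers close. It gives the time, the measured TCP pose, the force, the opening and the grip force at its end, in the units of the state.
- sensors.sense(): the state, without advancing time (a new reading comes with each control period).
- cams.get_image(name): name is "side" or "top"; returns a dict with "img" (400x640x3 uint8, blue, green, red), "camera_matrix" (3x3 intrinsics, pixels), "R" (3x3) and "t" (3): a world point X has camera coordinates R X + t. Camera axes: x right, y down, z forward; pixel columns grow to the right and rows downward; lengths in m; the calibration is good to about 2 mm. A picture is of the moment at which its call begins. There is no depth.
- hand_in(): hands the job in; it is judged then, once.
The state is a dict: "time": time; "qpos": joint angles; "joint_vel": joint speeds; "tau": joint torques, N m; "position": TCP position; "ee_rot": TCP orientation; "ft_force": force on the tool from outside, world axes, zero at the start; "moment": the same for the moment, N m; "opening": opening from 0.0 (shut) to 1.0 (fully open); "finger_force": force on a finger pad.
Only numpy, scipy, OpenCV 4.12 (cv2) and the standard library are available. Lean on these libraries where they do the work, as an engineer would, in place of code of your own. Each camera call takes 0.05 s, during which the arm holds its last target. There are 200 camera calls.

## Working session

There is one attempt and no reset: what is moved stays moved. The work goes in short steps, Python scripts to look and compute and a shell command to move; the robot and the scene stay as the last step left them, time stands still between calls to the robot, and variables do not carry over. Pictures are saved under pics/ and viewed, at most 10 in all, crops included, and the job is handed in when it is done.

```bash
ls; mkdir -p pics; python3 - <<'E'
from rig import sensors,cams,r
import cv2,pickle
s=sensors.sense();print(s['position'],s['ee_rot'],s['opening'],s['time'],r.grasp_offset)
for n in("side","top"):
    d=cams.get_image(n);cv2.imwrite(f"pics/{n}0.png",d["img"]);pickle.dump(d,open(f"{n}0.pkl","wb"))
    print(n,d["camera_matrix"].round(1).tolist(),d["R"].round(3).tolist(),(-d["R"].T@d["t"]).round(3))
E
```

```text
pics
[0.25867908 0.59571184 0.23016658] [ 2.03472405e-01  9.79080210e-01 -8.93434071e-04 -3.52961524e-04] 1.005344468994352 0.0 -0.0187
side [[398.0, 0.0, 316.4], [0.0, 398.0, 198.7], [0.0, 0.0, 1.0]] [[0.912, -0.409, 0.013], [-0.31, -0.709, -0.633], [0.268, 0.574, -0.774]] [ 0.172 -0.874  1.025]
top [[373.4, 0.0, 321.2], [0.0, 373.4, 205.3], [0.0, 0.0, 1.0]] [[-0.018, -1.0, -0.006], [-0.99, 0.019, -0.14], [0.14, 0.003, -0.99]] [ 0.309 -0.243  1.318]
```

View pics/side0.png

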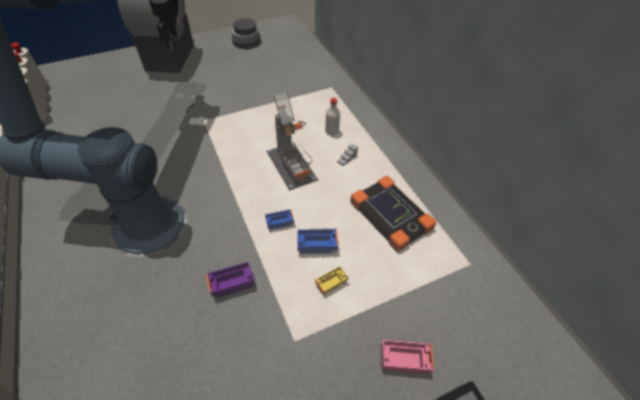

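View pics/top0.png

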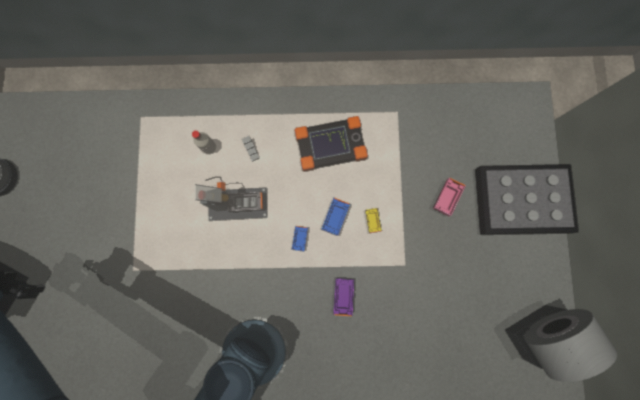

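Candidates in the top view are large blue (336,216), small blue (300,238), yellow (373,220), purple (344,296) and pink (449,197). I choose the large blue one. The nest is at (237,202), with its ejector at the left end. Next is a close crop to check.

```bash
python3 - <<'E'
import cv2,numpy as np
t=cv2.imread("pics/top0.png");s=cv2.imread("pics/side0.png")
f=lambda im,x,y,w,h:cv2.resize(im[y:y+h,x:x+w],(400,300),interpolation=cv2.INTER_CUBIC)
cv2.imwrite("pics/crop1.png",np.vstack([np.hstack([f(t,190,166,88,66),f(t,285,190,80,60)]),np.hstack([f(s,240,90,136,102),f(s,260,190,100,75)])]))
E
```

```text
(no output)
```

View pics/crop1.png

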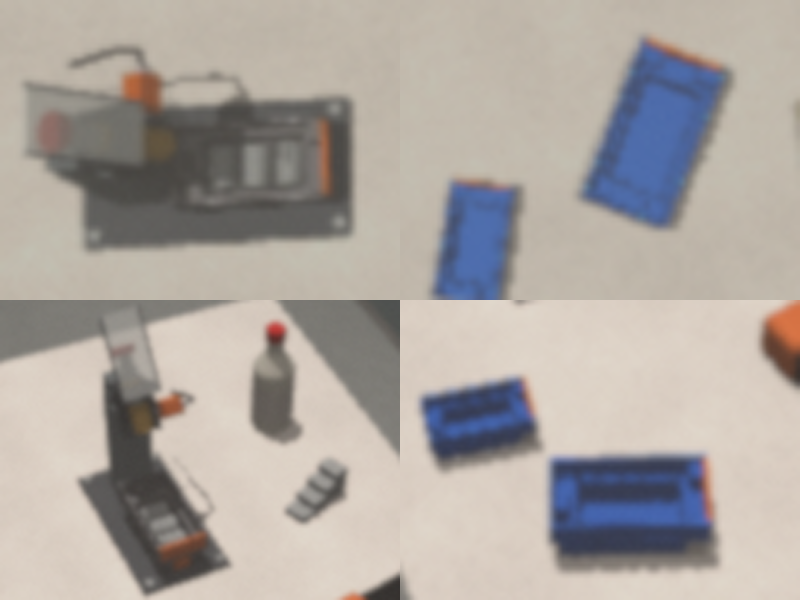

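The crop confirms the large blue tote, with its orange end towards the image top, slightly right. The grey tote's orange end faces image right (about (261,200)), and the red button shows through the guard at about (202,195) top and (281,107) side. Next I measure them.

```bash
cat > h.py <<'E'
import cv2,numpy as np,pickle
def ray(d,uv):
    v=np.linalg.solve(d["camera_matrix"],np.r_[uv,1.]);return -d["R"].T@d["t"],d["R"].T@v
def onz(d,uv,z):
    c,v=ray(d,uv);return c+v*(z-c[2])/v[2]
def tri(a,ua,b,ub):
    c1,v1=ray(a,ua);c2,v2=ray(b,ub)
    k=np.linalg.lstsq(np.c_[v1,-v2],c2-c1,rcond=None)[0]
    p,q=c1+k[0]*v1,c2+k[1]*v2;return (p+q)/2,np.linalg.norm(p-q)
def proj(d,X):
    p=d["camera_matrix"]@(d["R"]@X+d["t"]);return p[:2]/p[2]
def mask(img,hue,box,smin=110,vmin=50,up=6):
    x,y,w,h=box;c=cv2.resize(img[y:y+h,x:x+w],None,fx=up,fy=up,interpolation=cv2.INTER_CUBIC)
    H,S,V=cv2.split(cv2.cvtColor(c,cv2.COLOR_BGR2HSV))
    m=np.zeros_like(H)
    for lo,hi in hue: m|=((H>=lo)&(H<=hi)&(S>=smin)&(V>=vmin)).astype(np.uint8)*255
    cs,_=cv2.findContours(m,cv2.RETR_EXTERNAL,cv2.CHAIN_APPROX_NONE)
    k=max(cs,key=cv2.contourArea)
    return (k[:,0,:]+.5)/up-.5+[x,y]
def rect(d,pts,z):
    W=np.array([onz(d,p,z)[:2] for p in pts]).astype(np.float32)
    return cv2.minAreaRect(W),W
def cen(p):
    m=cv2.moments(p.astype(np.float32)[:,None]);return np.array([m["m10"],m["m01"]])/m["m00"]
E
python3 - <<'E'
from h import *
T=pickle.load(open("top0.pkl","rb"));S=pickle.load(open("side0.pkl","rb"))
OR=[(0,18),(172,180)]
b=mask(T["img"],[(100,130)],(312,190,42,50));
print("blue",rect(T,b,.05)[0])
for nm,d,box in(("blueO",T,(325,190,42,22)),("greyO",T,(252,188,18,25)),("greyOs",S,(288,165,25,18)),("blueOs",S,(328,222,18,25)),("btnT",T,(194,185,18,20)),("btnS",S,(272,98,18,18))):
    try:
        p=mask(d["img"],OR,box,90 if "btn" not in nm else 40);print(nm,cen(p),cv2.minAreaRect(p.astype(np.float32)),rect(d,p,.056 if "grey" in nm else .05)[0] if d is T else "")
    except Exception as e: print(nm,e)
# plate edges in top: dark vs paper
g=cv2.cvtColor(T["img"],cv2.COLOR_BGR2GRAY).astype(float)
def edge(a,b,n,L=5,N=25):
    out=[]
    for t in np.linspace(0,1,N):
        c=np.array(a)*(1-t)+np.array(b)*t;s=np.linspace(-L,L,81)
        v=cv2.remap(g.astype(np.float32),(c[0]+s*n[0]).astype(np.float32)[None],(c[1]+s*n[1]).astype(np.float32)[None],1)[0]
        out.append(onz(T,c+np.array(n)*s[np.argmax(np.abs(np.gradient(cv2.blur(v[None],(9,1))[0])))],.006)[:2])
    o=np.array(out,np.float32);l=cv2.fitLine(o,cv2.DIST_HUBER,0,.001,.001).ravel();return l
B=edge((212,220.3),(264,217.9),(0,1));Tp=edge((246,188),(262,187.6),(0,1));R=edge((267.2,191),(267.2,214),(1,0))
for l in(B,Tp,R):print("line",l,np.degrees(np.arctan2(l[1],l[0])))
n=np.array([-B[1],B[0]]);print("width",(Tp[2:]-B[2:])@n)
E
```

```text
blue ((0.4490455985069275, -0.28685539960861206), (0.05510608106851578, 0.1085175946354866), 67.81658935546875)
blueO [340.38462349 200.10665582] ((340.9366760253906, 200.39950561523438), (7.7692036628723145, 1.074467420578003), 22.93199348449707) ((0.5048560500144958, -0.3074519634246826), (0.026669573038816452, 0.003738408675417304), 65.65492248535156)
greyO [261.19624943 200.14718854] ((261.1853942871094, 200.0786895751953), (16.013765335083008, 2.293095588684082), 87.39735412597656) ((0.510371208190918, -0.034274935722351074), (0.05555127561092377, 0.007852918468415737), 2.837819814682007)
greyOs [301.69742519 174.29491841] ((302.6039123535156, 175.11386108398438), (9.00318431854248, 16.658199310302734), 69.27449798583984) 
blueOs [336.4539547  237.70030508] ((336.3714904785156, 238.04617309570312), (9.551191329956055, 1.4203847646713257), 83.04720306396484) 
btnT [201.0248864  194.57915314] ((201.12332153320312, 194.63668823242188), (6.929648399353027, 9.380945205688477), 8.129997253417969) ((0.5343143343925476, 0.17417001724243164), (0.02409243769943714, 0.03269343078136444), 83.39531707763672)
btnS [280.69000126 106.70597686] ((280.8215637207031, 106.6970443725586), (2.0969924926757812, 6.381363391876221), 77.47109985351562) 
line [ 0.03310298 -0.99945194  0.45193654  0.02967174] -88.10299
line [ 0.00476867  0.9999886   0.5642607  -0.00437681] 89.72677
line [ 0.9992227   0.03942094  0.5064293  -0.04681451] 2.259239
width 0.111135505
```

```bash
python3 - <<'E'
from h import *
T=pickle.load(open("top0.pkl","rb"));S=pickle.load(open("side0.pkl","rb"))
for s,v in((60,30),(80,40)):
    b=mask(T["img"],[(95,135)],(312,190,42,50),s,v);o=mask(T["img"],[(0,18),(165,180)],(325,190,42,22),s,v)
    print("blue",rect(T,b,.05)[0],"all",rect(T,np.vstack([b,o]),.05)[0], rect(T,o,.05)[0])
ex=np.array([.036,-.9993,0]);ey=np.array([.9993,.036,0]);D=np.array([.508,.025,0])
print("btn tri",*tri(T,(201.02,194.58),S,(280.69,106.71)))
p,_=tri(T,(201.02,194.58),S,(280.69,106.71));q=p-D;print("nest",q@ex,q@ey,q[2])
for x,z in((59,.056),(59,.032)):
  for y in(-.031,.031):
    P=D+ex*x/1000+ey*y+[0,0,z];print(proj(T,P).round(1),proj(S,P).round(1))
a=S["img"];m=mask(a,[(0,18),(172,180)],(288,165,25,18),90);print("side orange box",m.min(0),m.max(0),m[m[:,0].argmin()],m[m[:,0].argmax()],m[m[:,1].argmax()],m[m[:,1].argmin()])
E
```

```text
blue ((0.449052095413208, -0.2866458296775818), (0.0612867996096611, 0.11279994994401932), 67.57931518554688) all ((0.4524662494659424, -0.28816303610801697), (0.06123590096831322, 0.12031792104244232), 67.79896545410156) ((0.5047796964645386, -0.30932116508483887), (0.05269145965576172, 0.007327815983444452), 67.41020965576172)
blue ((0.4488891065120697, -0.28675132989883423), (0.05933740735054016, 0.11119915544986725), 67.68595886230469) all ((0.4521259367465973, -0.28810420632362366), (0.059324778616428375, 0.11823174357414246), 67.73533630371094) ((0.5062532424926758, -0.3050307631492615), (0.04006031155586243, 0.004822704941034317), 66.11137390136719)
btn tri [0.5038653  0.11927199 0.21817969] 0.0014242115425969306
nest -0.09435484908748562 -0.000738017820780008 0.21817968960655265
[261.4 209.1] [293.4 175.4]
[260.8 191.2] [310.4 169.5]
[262.5 210. ] [293.6 180.3]
[261.9 192.4] [310.3 174.4]
side orange box [293.75       168.41666667] [309.41666667 180.58333333] [293.75       174.41666667] [309.41666667 170.58333333] [299.58333333 180.58333333] [307.58333333 168.41666667]
```

Grey dock centre ≈ (0.508, 0.025) with nest +x ≈ heading −88°. Blue centre ≈ (0.4523, −0.288) with its orange end heading −22°. The grey orange end reprojects to within about 1 px in both views. Moving over the blue tote.

```bash
python3 -m pendant '[[-1,-21.7,-30.6,0,0,0,0],[-1,-21.7,-30.6,0,0,0,0],[-1,-21.7,-30.6,0,0,0,0],[-1,-21.7,-30.6,0,0,0,0],[-1,-21.7,-30.6,0,0,0,0],[-1,-21.7,-30.6,0,0,0,0],[-1,-21.7,-30.6,0,0,0,0],[-1,-21.7,-30.6,0,0,0,0],[-1,-21.7,-30.6,0,0,0,0],[-1,-21.7,-30.6,0,0,0,0],[-1,-21.7,-30.6,0,0,0,0],[-1,-21.7,-30.6,0,0,0,0]]' 60
python3 -m pendant '[[-1,-21.7,-30.6,0,0,0,0],[-1,-21.7,-30.6,0,0,0,0],[-1,-21.7,-30.6,0,0,0,0],[-1,-21.7,-30.6,0,0,0,0],[-1,-21.7,-30.6,0,0,0,0],[-1,-21.7,-30.6,0,0,0,0],[-1,-21.7,-30.6,0,0,0,0],[-1,-21.7,-30.6,0,0,0,0],[-1,-21.7,-30.6,0,0,0,0],[-1,-21.7,-30.6,0,0,0,0],[-1,-21.7,-30.6,0,0,0,0],[-1,-21.7,-30.6,0,0,0,0]]'
python3 -c "
from rig import sensors;s=sensors.sense();print(s['qpos'])"
```

```text
time: 1.1
position: [0.3511, 0.154, 0.231]
ee_rot: [0.203, 0.979, 0.0, 0.0]
ft_force: [0.9, -0.5, 0.1]
opening: 1.0
finger_force: 0.0
time: 2.1
position: [0.4438, -0.2867, 0.2307]
ee_rot: [0.204, 0.979, 0.0, -0.0]
ft_force: [-0.3, 0.5, -0.3]
opening: 1.0
finger_force: 0.0
[-7.88379421e-01 -4.06644861e-02  1.86742007e+00  6.29964013e-05
  1.31571784e+00 -1.94876571e+00]
```

```bash
python3 -m pendant '[[-1,0,0,4,0,0,0.1248],[-1,0,0,4,0,0,0.1248],[-1,0,0,4,0,0,0.1248],[-1,0,0,4,0,0,0.1248],[-1,0,0,4,0,0,0.1248],[-1,0,0,4,0,0,0.1248],[-1,0,0,4,0,0,0.1248],[-1,0,0,4,0,0,0.1248],[-1,0,0,4,0,0,0.1248],[-1,0,0,4,0,0,0.1248],[-1,0,0,4,0,0,0.1248],[-1,0,0,4,0,0,0.1248]]' >/dev/null
python3 -m pendant '[[-1,0,0,4,0,0,0.1248],[-1,0,0,4,0,0,0.1248],[-1,0,0,4,0,0,0.1248],[-1,0,0,4,0,0,0.1248],[-1,0,0,4,0,0,0.1248],[-1,0,0,4,0,0,0.1248],[-1,0,0,4,0,0,0.1248],[-1,0,0,4,0,0,0.1248],[-1,0,0,4,0,0,0.1248],[-1,0,0,4,0,0,0.1248],[-1,0,0,4,0,0,0.1248],[-1,0,0,4,0,0,0.1248]]' >/dev/null
python3 -m pendant '[[-1,0,0,0,0,0,0.1248],[-1,0,0,0,0,0,0],[-1,0,0,0,0,0,0]]'
cat > st.py <<'E'
from rig import sensors
from scipy.spatial.transform import Rotation as R
import numpy as np
s=sensors.sense();M=R.from_quat(s['ee_rot']).as_matrix()
print(s['time'],"p",(s['position']*1000).round(1),"x",M[:,0].round(4),np.degrees(np.arctan2(M[1,0],M[0,0])).round(2),"z",M[:,2].round(3),"F",np.round(s['ft_force'],1),"op",round(s['opening'],3),round(float(np.max(s['finger_force'])),1),"q",np.round(s['qpos'],2))
E
python3 st.py
```

```text
time: 4.35
position: [0.4439, -0.2847, 0.135]
ee_rot: [0.982, -0.191, -0.0, -0.0]
ft_force: [-0.1, -0.7, 0.5]
opening: 0.998
finger_force: 0.0
4.35 p [ 443.9 -284.7  135. ] x [ 9.268e-01 -3.756e-01 -6.000e-04] -22.06 z [-0.  0. -1.] F [-0.1 -0.7  0.5] op 0.998 0.0 q [-0.79  0.07  1.94 -0.    1.13  1.17]
```

```bash
python3 -m pendant '[[-1,0.5,0,20,0,0,0.003],[-1,0.5,0,20,0,0,0],[-1,0,0,20,0,0,0],[-1,0,0,20,0,0,0],[-1,0,0,20,0,0,0],[-1,0,0,12,0,0,0],[-1,0,0,7,0,0,0],[-1,0,0,0,0,0,0],[-1,0,0,0,0,0,0]]'
python3 -m pendant '[[1,0,0,0,0,0,0],[1,0,0,0,0,0,0],[1,0,0,0,0,0,0],[1,0,0,0,0,0,0],[1,0,0,0,0,0,0],[1,0,0,0,0,0,0],[1,0,0,0,0,0,0],[1,0,0,0,0,0,0]]' 60; python3 st.py
```

```text
time: 5.1
position: [0.4453, -0.2856, 0.0168]
ee_rot: [0.981, -0.194, 0.0, 0.0]
ft_force: [-0.2, -1.5, 0.7]
opening: 0.998
finger_force: 0.0
time: 5.77
position: [0.446, -0.2862, 0.0179]
ee_rot: [0.981, -0.194, 0.001, 0.001]
ft_force: [0.1, 1.1, 6.3]
opening: 0.716
finger_force: 67.2
5.7667 p [ 446.  -286.2   17.9] x [ 0.9245 -0.3812  0.0026] -22.41 z [ 0.002 -0.002 -1.   ] F [0.1 1.1 6.3] op 0.716 67.2 q [-0.78  0.27  1.97  0.    0.9   1.18]
```

```bash
python3 -m pendant '[[1,0,0,-10,0,0,0],[1,0,0,-25,0,0,0],[1,0,0,-30,0,0,0],[1,0,0,-10,0,0,-0.125],[1,0,0,0,0,0,-0.125],[1,0,0,0,0,0,-0.125],[1,0,0,0,0,0,-0.125],[1,0,0,0,0,0,-0.125],[1,0,0,0,0,0,-0.125],[1,0,0,0,0,0,-0.125],[1,0,0,0,0,0,-0.125],[1,0,0,0,0,0,-0.125]]' >/dev/null
python3 -m pendant '[[1,0,0,0,0,0,-0.125],[1,0,0,0,0,0,-0.125],[1,0,0,0,0,0,-0.125],[1,0,0,0,0,0,-0.125],[1,0,0,0,0,0,-0.125],[1,0,0,0,0,0,-0.125],[1,0,0,0,0,0,-0.122],[1,0,0,0,0,0,0],[1,0,0,0,0,0,0]]'; python3 st.py
```

```text
time: 7.52
position: [0.4447, -0.285, 0.0913]
ee_rot: [0.696, 0.718, -0.0, -0.0]
ft_force: [-0.5, -0.5, -1.9]
opening: 0.713
finger_force: 66.2
7.5167 p [ 444.7 -285.    91.3] x [-3.190e-02  9.995e-01  3.000e-04] 91.83 z [-0.  0. -1.] F [-0.5 -0.5 -1.9] op 0.713 66.2 q [-0.78  0.14  1.96 -0.    1.04 -0.82]
```

```bash
python3 -m pendant '[[1,26.3,12.3,0,0,0,0],[1,26.3,12.3,0,0,0,0],[1,26.3,12.3,0,0,0,0],[1,26.3,12.3,0,0,0,0],[1,26.3,12.3,0,0,0,0],[1,26.3,12.3,0,0,0,0],[1,0,0,0,0,0,0],[1,0,0,0,0,0,0]]'; python3 st.py
python3 - <<'E'
from h import *
from rig import cams
o=[]
for n,b in(("top",(190,166,120,90)),("side",(240,110,120,90))):
    d=cams.get_image(n);pickle.dump(d,open(f"{n}1.pkl","wb"));x,y,w,h=b
    o.append(cv2.resize(d["img"][y:y+h,x:x+w],(400,300),interpolation=cv2.INTER_CUBIC))
cv2.imwrite("pics/c2.png",np.hstack(o))
E
```

```text
time: 8.18
position: [0.5133, -0.1237, 0.0912]
ee_rot: [0.694, 0.72, -0.0, -0.0]
ft_force: [0.6, -0.6, -3.4]
opening: 0.714
finger_force: 66.4
8.1833 p [ 513.3 -123.7   91.2] x [-0.0355  0.9994 -0.    ] 92.04 z [-0. -0. -1.] F [ 0.6 -0.6 -3.4] op 0.714 66.4 q [-0.45  0.14  1.96 -0.    1.04 -0.49]
```

View pics/c2.png

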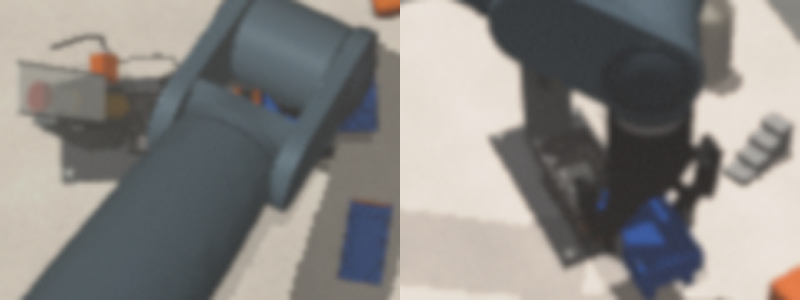

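```bash
python3 - <<'E'
from h import *
T=pickle.load(open("top1.pkl","rb"));S=pickle.load(open("side1.pkl","rb"))
m=mask(T["img"],[(95,135)],(280,185,30,25),80,40)
ex=np.array([.0355,-.9994,0]);ey=np.array([.9994,.0355,0]);C=np.array([.5133,-.1237,.0733])-ex*.008
for y in(-.031,.031):
  for x in (.059,-.059):
    for z in (.05,.026):
      P=C+ex*x+ey*y+[0,0,z];print(x,y,z,proj(T,P).round(1),proj(S,P).round(1))
print(m.min(0),m.max(0))
# right edge end points per row
for r in range(188,207,3):
    q=m[abs(m[:,1]-r)<.4];print(r,q[:,0].min().round(1) if len(q) else None,q[:,0].max().round(1) if len(q) else None)
m=mask(S["img"],[(95,135)],(295,160,45,45),80,40);print(m.min(0),m.max(0),m[m[:,0].argmax()],m[m[:,1].argmax()],m[m[:,0].argmin()])
E
```

```text
0.059 -0.031 0.05 [301.4 204. ] [312.1 191.6]
0.059 -0.031 0.026 [301.9 205.1] [312.  196.7]
-0.059 -0.031 0.05 [265. 206.] [295.7 165.7]
-0.059 -0.031 0.026 [266.1 207. ] [295.9 170.9]
0.059 0.031 0.05 [300.6 185.2] [330.6 184.8]
0.059 0.031 0.026 [301.  186.6] [330.3 190. ]
-0.059 0.031 0.05 [264.4 187.2] [313.5 159.6]
-0.059 0.031 0.026 [265.5 188.5] [313.4 164.9]
[292.91666667 192.25      ] [301.91666667 204.41666667]
188 None None
191 None None
194 299.6 301.9
197 298.2 301.8
200 295.8 301.6
203 293.1 301.8
206 None None
[305.91666667 168.75      ] [329.08333333 198.08333333] [329.08333333 186.25      ] [314.75       198.08333333] [305.91666667 178.75      ]
```

```bash
python3 -m pendant '[[1,0,0.5,6,0,0,0],[1,0,0,5,0,0,0],[1,15,0,0,0,0,0],[1,20,0,0,0,0,0],[1,20,0,0,0,0,0],[1,20,0,0,0,0,0],[1,20,0,0,0,0,0],[1,20,0,0,0,0,0],[1,15,0,0,0,0,0],[1,7,0,0,0,0,0],[1,3.8,0,0,0,0,0],[1,0,0,0,0,0,0]]';python3 -m pendant '[[1,0,0,0,0,0,0],[1,0,0,0,0,0,0]]'>/dev/null; python3 st.py
```

```text
time: 9.28
position: [0.5086, 0.0156, 0.0799]
ee_rot: [0.695, 0.719, -0.0, -0.0]
ft_force: [-0.3, 0.1, -2.7]
opening: 0.712
finger_force: 66.4
9.45 p [508.9  14.9  80.2] x [-3.390e-02  9.994e-01 -3.000e-04] 91.94 z [ 0. -0. -1.] F [ 0.5  0.  -2. ] op 0.713 66.4 q [-0.19  0.11  2.01 -0.    1.02 -0.23]
```

```bash
python3 -m pendant '[[1,2,0,0,0,0,0.002],[1,0,0,2,0,0,0],[1,0,0,2,0,0,0],[1,0,0,1.5,0,0,0],[1,0,0,0,0,0,0]]'>/dev/null; python3 st.py; python3 -m pendant '[[1,0,0,1.5,0,0,0],[1,0,0,1.5,0,0,0],[1,0,0,0,0,0,0]]'>/dev/null; python3 st.py
```

```text
9.8667 p [508.3  17.7  74.2] x [-3.280e-02  9.995e-01  2.000e-04] 91.88 z [-0.001  0.    -1.   ] F [ 0.3 -0.  -2.1] op 0.715 66.4 q [-0.19  0.12  2.01 -0.    1.   -0.22]
10.1167 p [508.5  17.8  71.4] x [-3.310e-02  9.995e-01  1.000e-04] 91.89 z [-0.001  0.    -1.   ] F [-0.4 -0.8 -2. ] op 0.715 66.4 q [-0.19  0.13  2.01 -0.    1.   -0.22]
```

```bash
python3 - <<'E'
from h import *
from rig import cams
o=[]
for n,b in(("top",(190,156,120,90)),("side",(240,110,120,90))):
    d=cams.get_image(n);pickle.dump(d,open(f"{n}2.pkl","wb"));x,y,w,h=b
    o.append(cv2.resize(d["img"][y:y+h,x:x+w],(400,300),interpolation=cv2.INTER_CUBIC))
cv2.imwrite("pics/c3.png",np.hstack(o))
E
```

```text
(no output)
```

View pics/c3.png

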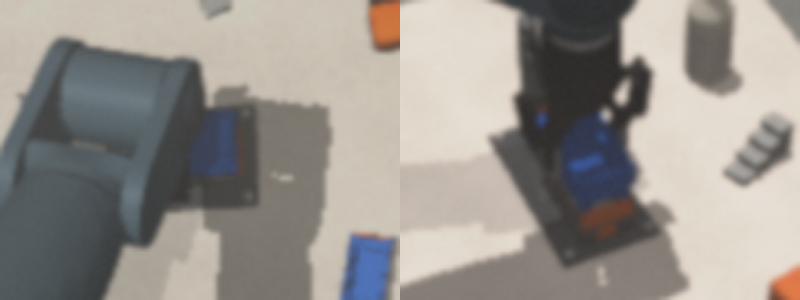

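Side view shows the blue tote over the grey one (blue at about (420,160) in the crop), orange end under the channel and plain end above the grey orange end. The foot is already about 2.5 mm below the rim with no contact force. I keep lowering.

```bash
python3 -m pendant '[[1,0,0,1,0,0,0],[1,0,0,1,0,0,0],[1,0,0,1,0,0,0],[1,0,0,0,0,0,0]]'>/dev/null; python3 st.py; python3 -m pendant '[[1,0,0,1,0,0,0],[1,0,0,0,0,0,0]]'>/dev/null; python3 st.py
```

```text
10.55 p [508.5  17.8  68.5] x [-3.300e-02  9.995e-01  1.000e-04] 91.89 z [-0.  0. -1.] F [ 0.2 -0.  -1.7] op 0.717 66.4 q [-0.19  0.14  2.01 -0.    0.99 -0.22]
10.7167 p [508.8  17.7  68. ] x [-0.0331  0.9995  0.    ] 91.89 z [ 0.  0. -1.] F [ 0.2 -0.1 -1.3] op 0.718 66.8 q [-0.19  0.14  2.01  0.    0.99 -0.22]
```

```bash
python3 -m pendant '[[1,0,0,1,0,0,0],[1,0,0,0,0,0,0],[1,0,0,0,0,0,0]]'>/dev/null; python3 st.py
```

```text
10.9667 p [508.9  17.7  67.8] x [-3.320e-02  9.994e-01 -1.000e-04] 91.9 z [-0. -0. -1.] F [-4.9 -0.5  8.2] op 0.711 67.5 q [-0.19  0.14  2.01 -0.    0.99 -0.22]
```

Seated: contact at underside height 50 mm, which is the ledge height. I release, then retreat level towards +x.

```bash
python3 -m pendant '[[1,0,0,-0.8,0,0,0],[0.2,0,0,0,0,0,0],[-0.5,0,0,0,0,0,0],[-1,0,0,0,0,0,0],[-1,0,0,0,0,0,0],[-1,0,0,0,0,0,0],[-1,0,0,0,0,0,0],[-1,0,0,0,0,0,0]]'; python3 -m pendant '[[-1,-15,0,0,0,0,0],[-1,-25,0,0,0,0,0],[-1,-35,0,0,0,0,0],[-1,-35,0,-5,0,0,0],[-1,-35,0,-20,0,0,0],[-1,-35,0,-20,0,0,0],[-1,-20,0,-36,0,0,0],[-1,0,0,-40,0,0,0],[-1,0,0,-40,0,0,0],[-1,0,0,0,0,0,0]]'; python3 - <<'E'
from h import *
from rig import cams
o=[]
for n,b in(("top",(190,156,120,90)),("side",(240,90,120,90))):
    d=cams.get_image(n);pickle.dump(d,open(f"{n}3.pkl","wb"));x,y,w,h=b
    o.append(cv2.resize(d["img"][y:y+h,x:x+w],(400,300),interpolation=cv2.INTER_CUBIC))
cv2.imwrite("pics/c4.png",np.hstack(o))
E
```

```text
time: 11.63
position: [0.5088, 0.0177, 0.0676]
ee_rot: [0.695, 0.719, 0.0, 0.0]
ft_force: [-0.3, -0.2, 0.0]
opening: 0.999
finger_force: 0.0
time: 12.47
position: [0.5193, -0.1851, 0.2383]
ee_rot: [0.696, 0.718, 0.002, 0.008]
ft_force: [1.0, -0.6, 1.4]
opening: 1.001
finger_force: 0.0
```

View pics/c4.png

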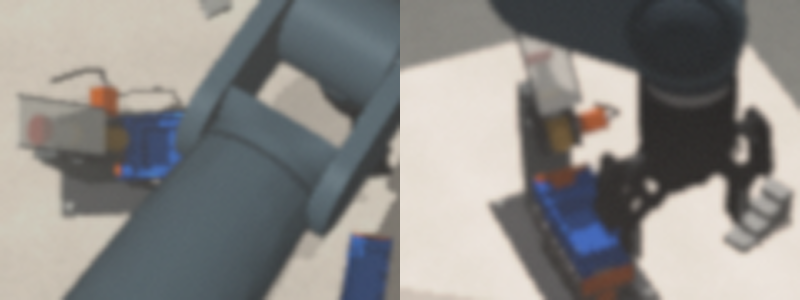

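The blue tote sits squarely on the grey one, with its orange end at (118,165) of the top crop, under the channel. Next I shut the fingers, rise, cross to the ejector side and tilt.

```bash
python3 -m pendant '[[1,0,0,-40,0,0,0],[1,0,0,-40,0,0,0],[1,0,0,-40,0,0,0],[1,0,0,-40,0,0,0],[1,0,0,0,0,0,0]]' 60 >/dev/null; python3 -m pendant '[[1,20,0,0,0,0,0],[1,36,0,0,0,0,0],[1,36,0,0,0,0,0],[1,36,0,0,0,0,0],[1,36,0,0,0,0,0],[1,36,0,0,0,0,0],[1,36,0,0,0,0,0],[1,36,0,0,0,0,0],[1,36,0,0,0,0,0],[1,36,0,0,0,0,0],[1,36,0,0,0,0,0],[1,20,0,0,0,0,0]]'>/dev/null; python3 -m pendant '[[1,0,0,0,0,-0.1,0],[1,0,0,0,0,-0.1,0],[1,0,0,0,0,-0.1,0],[1,0,0,0,0,-0.1,0],[1,0,0,0,0,-0.1,0],[1,0,0,0,0,-0.11,0],[1,0,0,0,0,0,0],[1,0,0,0,0,0,0]]';python3 st.py; python3 -c "
from rig import r;print([a for a in dir(r) if a[0]!='_'])"
```

```text
time: 14.65
position: [0.5015, 0.2184, 0.3855]
ee_rot: [0.662, 0.687, -0.21, 0.214]
ft_force: [0.6, 0.1, 0.2]
opening: -0.001
finger_force: 0.0
14.65 p [501.5 218.4 385.5] x [-0.0316  0.8192 -0.5726] 92.21 z [ 0.016 -0.572 -0.82 ] F [0.6 0.1 0.2] op -0.001 0.0 q [ 0.45  0.1   1.53 -0.56  1.76  0.37]
['Unreachable', 'grasp_offset']
```

```bash
python3 -m pendant '[[1,8,0.4,0,0,0,0],[1,8.5,0.4,0,0,0,0],[1,0,0,30,0,0,0],[1,0,0,40,0,0,0],[1,0,0,40,0,0,0],[1,0,0,25,0,0,0],[1,0,0,8,0,0,0],[1,0,0,0,0,0,0],[1,0,0,0,0,0,0]]';python3 st.py
python3 - <<'E'
from h import *
from rig import cams
o=[]
for n,b in(("top",(190,136,120,90)),("side",(240,80,88,66))):
    d=cams.get_image(n);pickle.dump(d,open(f"{n}4.pkl","wb"));x,y,w,h=b
    o.append(cv2.resize(d["img"][y:y+h,x:x+w],(400,300),interpolation=cv2.INTER_CUBIC))
cv2.imwrite("pics/c5.png",np.hstack(o))
E
```

```text
time: 15.4
position: [0.5059, 0.1496, 0.2633]
ee_rot: [0.664, 0.685, -0.208, 0.216]
ft_force: [0.3, -0.2, 0.4]
opening: -0.0
finger_force: 0.0
15.4 p [505.9 149.6 263.3] x [-0.0253  0.8199 -0.572 ] 91.77 z [ 0.02  -0.572 -0.82 ] F [ 0.3 -0.2  0.4] op -0.0 0.0 q [ 0.34  0.1   1.75 -0.58  1.51  0.41]
```

View pics/c5.png

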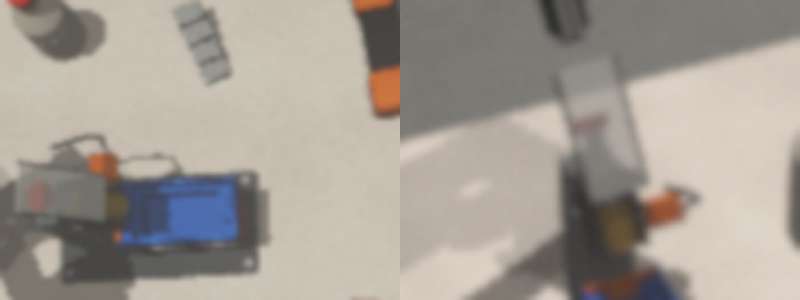

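```bash
python3 - <<'E'
from h import *
T=pickle.load(open("top4.pkl","rb"));S=pickle.load(open("side4.pkl","rb"))
P=np.array([.5059,.1496,.2633]);print("tcp",proj(T,P),proj(S,P))
z=np.array([.0204,-.5732,-.8192]);
for k in(.04,.05,.06):print(k,proj(T,P+z*k).round(1),proj(S,P+z*k).round(1))
for n,d,b in(("T",T,(194,185,16,22)),("S",S,(272,100,18,18))):
    m=mask(d["img"],[(0,12),(165,180)],b,40);print(n,cen(m),cv2.minAreaRect(m.astype(np.float32)))
b=mask(T["img"],[(95,135)],(222,185,45,30),80,40);q=rect(T,b,.1)[0];print("blue",q)
p,e=tri(T,(201.02,194.58),S,(280.69,106.71))
E
```

```text
tcp [185.34318406 191.67272416] [277.29282215  89.49729639]
0.04 [197.1 193.2] [280.7 102. ]
0.05 [200.  193.6] [281.5 105.1]
0.06 [202.8 193.9] [282.4 108.2]
T [200.89698433 194.56661407] ((200.8960723876953, 194.60098266601562), (6.583117961883545, 9.446449279785156), 4.39885950088501)
S [280.85181202 106.74117841] ((280.98529052734375, 106.77452850341797), (2.101972818374634, 6.4272141456604), 75.96376037597656)
blue ((0.5088171362876892, 0.016960684210062027), (0.06530781090259552, 0.11428966373205185), 2.094028949737549)
```

```bash
python3 -m pendant '[[1,0,-2.5,10,0,0,0],[1,0,0,20,0,0,0],[1,0,0,12,0,0,0],[1,0,0,3,0,0,0],[1,0,0,0,0,0,0]]'>/dev/null;python3 st.py;python3 -m pendant '[[1,0,0,3,0,0,0],[1,0,0,3,0,0,0],[1,0,0,0,0,0,0]]'>/dev/null;python3 st.py;python3 -m pendant '[[1,0,0,3,0,0,0],[1,0,0,3,0,0,0],[1,0,0,0,0,0,0]]'>/dev/null;python3 st.py
```

```text
15.9167 p [503.  123.1 224.2] x [-0.0275  0.819  -0.5732] 91.92 z [ 0.017 -0.573 -0.819] F [-0.4  0.5  0.5] op 0.001 0.0 q [ 0.29  0.11  1.82 -0.59  1.43  0.41]
16.1667 p [504.1 120.1 220.5] x [-0.0267  0.8193 -0.5727] 91.87 z [ 0.02  -0.572 -0.82 ] F [0.1 1.5 2. ] op 0.003 1.0 q [ 0.29  0.11  1.82 -0.6   1.42  0.41]
16.4167 p [504.3 116.8 215.8] x [-0.0266  0.8194 -0.5727] 91.86 z [ 0.021 -0.572 -0.82 ] F [0.2 1.9 2.5] op 0.003 1.5 q [ 0.28  0.11  1.83 -0.6   1.41  0.41]
```

```bash
for i in 1 2; do :; done; python3 -m pendant '[[1,0,0,2.5,0,0,0],[1,0,0,2.5,0,0,0],[1,0,0,2.5,0,0,0],[1,0,0,0,0,0,0]]'>/dev/null;python3 st.py;python3 -m pendant '[[1,0,0,2.5,0,0,0],[1,0,0,2.5,0,0,0],[1,0,0,0,0,0,0]]'>/dev/null;python3 st.py;python3 -m pendant '[[1,0,0,2.5,0,0,0],[1,0,0,2.5,0,0,0],[1,0,0,0,0,0,0]]'>/dev/null;python3 st.py
python3 - <<'E'
from h import *
from rig import cams
o=[]
for n,b in(("top",(190,166,88,66)),("side",(240,90,88,66))):
    d=cams.get_image(n);pickle.dump(d,open(f"{n}5.pkl","wb"));x,y,w,h=b
    o.append(cv2.resize(d["img"][y:y+h,x:x+w],(400,300),interpolation=cv2.INTER_CUBIC))
cv2.imwrite("pics/c6.png",np.hstack(o))
E
```

```text
16.75 p [504.4 112.4 209.5] x [-0.0266  0.8193 -0.5727] 91.86 z [ 0.021 -0.572 -0.82 ] F [0.6 4.  2.8] op -0.001 2.3 q [ 0.28  0.11  1.84 -0.6   1.39  0.41]
17.0 p [504.5 109.4 205.3] x [-0.0267  0.8193 -0.5728] 91.87 z [ 0.02  -0.572 -0.82 ] F [1.  3.2 4.9] op 0.001 2.8 q [ 0.27  0.11  1.85 -0.6   1.38  0.41]
17.25 p [504.6 106.6 201.3] x [-0.0266  0.8193 -0.5728] 91.86 z [ 0.02  -0.572 -0.82 ] F [0.6 4.5 5.4] op 0.001 3.3 q [ 0.26  0.12  1.85 -0.61  1.37  0.42]
```

View pics/c6.png

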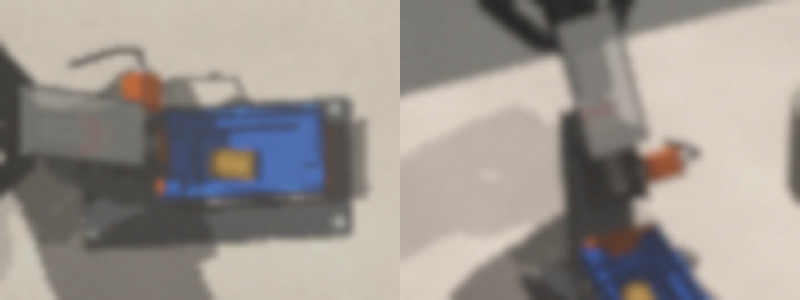

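The brass roller is lying in the blue tote, at (235,163) in the top crop and (637,292) in the side crop, and the channel is empty. Backing off along the slope.

```bash
python3 -m pendant '[[1,0,0,-5,0,0,0],[1,0,0,-8,0,0,0],[1,0,0,-10,0,0,0],[1,0,0,-15,0,0,0],[1,0,0,-25,0,0,0],[1,0,0,-35,0,0,0],[1,0,0,-35,0,0,0],[1,0,0,-35,0,0,0],[1,0,0,-20,0,0,0],[1,0,0,0,0,0,0],[1,0,0,0,0,0,0],[1,0,0,0,0,0,0]]';python3 - <<'E'
from h import *
from rig import cams
o=[]
D={}
for n,b in(("top",(190,116,160,120)),("side",(240,90,120,90))):
    d=D[n]=cams.get_image(n);x,y,w,h=b
    o.append(cv2.resize(d["img"][y:y+h,x:x+w],(400,300),interpolation=cv2.INTER_CUBIC))
cv2.imwrite("pics/c7.png",np.hstack(o))
for n,d,b in(("T",D["top"],(194,185,16,22)),("S",D["side"],(272,100,18,18))):
    m=mask(d["img"],[(0,12),(165,180)],b,40);print(n,cen(m))
b=mask(D["top"]["img"],[(95,135)],(222,185,45,30),80,40);print("blue",rect(D["top"],b,.1)[0])
E
```

```text
time: 18.35
position: [0.4996, 0.2137, 0.353]
ee_rot: [0.663, 0.686, -0.211, 0.215]
ft_force: [-0.2, 0.3, -0.4]
opening: -0.002
finger_force: 0.0
T [200.96418181 194.55808256]
S [280.76010303 106.66406256]
blue ((0.5090369582176208, 0.017274044454097748), (0.06509968638420105, 0.11373482644557953), 2.1461806297302246)
```

View pics/c7.png

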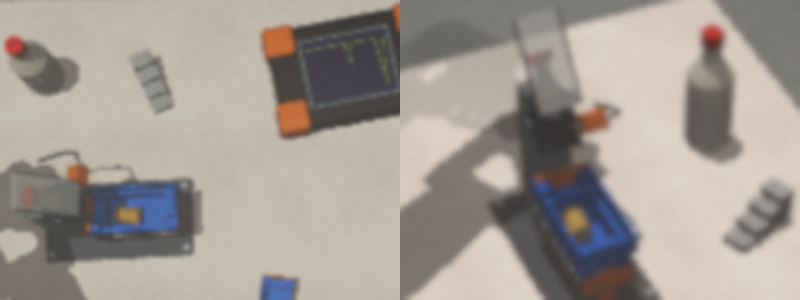

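The button is back at its home pixels ((201.0,194.6) top, (280.8,106.7) side). The roller is in the blue tote at (128,214) of the top crop, the stack has not shifted, and the bystanders are where they were.

```bash
python3 -c "
from rig import hand_in;print(hand_in())"
```

```text
the job is handed in; nothing more can be done
None
```

The job is handed in at about 18 s of the 53 s: the blue tote is stacked half a turn round on the grey tote's ledges, the roller dropped into it, the button is back home, and the bystanders are where they were; no verdict came back.

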